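# Stow the shallow tray under the worktop riser

## Robot

A 6-joint arm with a two-finger parallel gripper is mounted at the origin on a cart in front of the work surface, level with it; the furniture and walls round the work are solid. World frame = base frame: x ahead of the robot, y to its left, z up, the work surface at z = 0. Lengths are in m, angles in degrees, forces in N, time in s.
With the tool pointing down it reaches from about 0.25 to 0.725 m from the base axis. Payload 9.7 kg.
Tool frame: the origin (TCP) lies midway between the tips of the shut fingers; the grasp point (between the pads) lies 19 mm behind it; z points along the fingers, y is the line along which they close (so a half turn about z gives the same grasp; the last joint's range is limited). The gripper opens to 85 mm and grips with 20 to 120 N. Pads are 22 mm wide; open, the fingers measure 114 mm over their backs; the gripper's body (76 mm by 85 mm) begins 54 mm behind the grasp point. The pads swing forward as they close: fully open they stand 13 mm farther back than shut.
Start: joints at [70.818, 4.979, 10.078, 95.1, 0, 90], TCP at [0.181, 0.519, 0.231] pointing down, gripper open.
Joint ranges: [-179.16, 179.16], [-48.56, 103.87], [-65.8, 70.77], [-126.05, 130.52], [-82.76, 87.17], [-180, 180]. Speed limits (degrees/s): [127.2, 127.2, 147.25, 180, 180, 180].

## Interface

Orientations are given as [roll, pitch, yaw] about the fixed x, y, z axes, in that order (R = Rz(yaw) Ry(pitch) Rx(roll)).
In Python, from workcell import * gives the robot as it stands.
- The arm moves only by the tool servo_tool, never from a script. Its argument "moves" is a list of rows, each a list of 4 numbers: the shift along the world's x, y, z in cm, then the turn about the world's z in rad. A call has 1 to 20 rows; each row is the pose to reach, as a shift and turn from the pose commanded when the call began; what a row does not reach only later rows make up. A row lasts 1/12 s, in which the tool goes at most 41.7 mm and 7.16 degrees, less where a joint would pass 70% of its speed; a pose out of reach is approached as far as the arm can. A call with a gripper value outside its range is refused whole. "claw" is the closure, from 0 (fully open) to 1 (shut), set as the call begins (left out, the last holds). The fingers move at their own pace and stop on an object; "force" is the grip in N (left out, the last holds). Time passes only in rows, so rows that repeat a pose let the fingers close. It gives the time, the measured TCP pose, the force, the opening and the grip force at its end, in the units of the state.
- get_obs(): the state, without advancing time (a new reading comes with each control period).
- camera(name): name is "scene" or "top" or "wrist"; returns the picture (400x640x3 uint8, red, green, blue); there is no depth.
- get_calibration(name): a dict with "fx", "fy", "cx", "cy" (pixels), "k1" (the pictures are not rectified: a ray, as slopes to the right and down, at radius r is drawn at 1 + k1 r^2 times it, then the intrinsics apply), "rvec" (rotation vector, rad) and "tvec" (3), from world to camera coordinates, as OpenCV has them; the wrist camera has in their place "tool_from_camera" (4x4, takes a point from camera to tool coordinates, whose origin is the TCP and whose axes are the flange's). Camera axes: x right, y down, z forward; pixel columns grow to the right and rows downward; lengths in m; the calibration is good to about 2 mm. A picture is of the moment at which its call begins: read the wrist's pose just before it. get_calibration takes no time and is no camera call.
- job_done(): hands the job in; it is judged then, once.
The state is a dict: "time": time; "q": joint angles; "qd": joint speeds; "joint_efforts": joint torques, N m; "ee_pos": TCP position; "tcp_rot": TCP orientation; "wrist_force": force on the tool from outside, world axes, zero at the start; "torque": the same for the moment, N m; "opening": finger opening in m; "grasp_force": force on a finger pad.
Only numpy, scipy, OpenCV 4.12 (cv2) and the standard library are available. Lean on these libraries where they do the work, as an engineer would, in place of code of your own. Each camera call takes 0.05 s, during which the arm holds its last target. There are 200 camera calls.

## Task

Take the shallow tray by its pull tab and slide it, lying flat on the worktop, under the low wooden riser without its rim catching the underside, then press it gently but firmly home against the sprung stop hidden at the back, keep up that pressure for about a second, and leave it resting there, straight in the riser. Do not ram the stop or force the tray against the wood, keep the teaspoon in the tray, and leave the mug, the egg timer and the pepper mill where they stand.

Things in the scene. Friction and masses are not known exactly. Their poses are not given: they have to be found in the camera images.
- tray: Shallow open tray of white-painted sheet: 130 mm deep (x) by 170 wide (y), 28 high, walls and floor 4 mm, 0.4 to 0.6 kg, loose and flat on the worktop with a teaspoon in it; drags with 2 to 5 N of friction, more if pressed down. Origin: centre of the underside; x points away from its pull tab (that end goes under the riser first), z up.
- tab (a point): Grip point on the tray's pull tab, an upright steel fin sticking out 50 mm in front of the tray, 12 mm thick along the tray's y, from 6 to 42 mm above the tray's underside. The point is mid-thickness, 95 mm before the tray's origin (its -x; 30 mm before the front wall), 27 mm above the underside. Grip from above, fingers closing along the tray's y.
- riser: Low light-wood riser, open to the right, fixed to the worktop: two side cheeks with 180 mm clear between them (5 mm to spare each side of the tray) and a back bar. Origin: on the worktop, midway between the cheeks and along the depth; x points from the open front to the back. Cheeks' front ends at x = -78 mm, back bar's inner face at +64 mm. The tray goes in along this x.
- mouth (a point): Middle of the riser's open front, on the worktop right below the board's front edge (x = -80 mm in the riser's frame). When the tray is home, its tab stands clear in front of here and the tray's origin is at x = about -66 to -28 mm in the riser's frame.
- riser_board: The riser's top board, the overhang: 160 mm deep, 208 mm wide, 14 mm thick, underside 36 mm and top 50 mm above the worktop, so 8 mm above the tray's rim; front edge at x = -80 mm in the riser's frame. Origin: centre of its underside.
- stop_unit: Grey block on the back bar with a sprung stop reaching forward, at mid-width, 15 mm high; origin and axes as the riser's. How far it reaches was set by hand, unknown: its face is at x = -7 to +29 mm. It yields 6 mm at 1 N, then a cushion stiffens 6 N per mm; home is 6 to 15 N into the cushion, held a second. Let go, the tray stays (back 3 mm at most).
- teaspoon: Teaspoon, 132 mm long, red handle, lying crosswise loose in the tray. Origin: centre of its underside.
- mug: White mug with a handle, 82 mm across, 94 mm high, standing beside the riser, on the wall side; a bystander. Origin: centre of its underside.
- egg_timer: Cream egg timer, 66 mm across, 65 mm high, standing behind the riser; a bystander. Origin: centre of its underside.
- pepper_mill: Small clear and grey mill, 44 mm across, 90 mm high, standing on the rear half of the riser's board; a bystander. Origin: centre of its underside.

How it is judged (in metres and radians):
On the way, in this order (a step that is already met when the one before it is completed fails the run):
1. the tray's nose is under the board, straight in the bay (x of tray in the frame of riser above -0.12 m and angle between the x axis of tray and the x axis of riser, either way round below 0.08 rad and y of tray in the frame of riser between -0.008 and 0.008 m and height (world z) of tray below 0.008 m), for 0.1 s.
2. the tray is pressed home against the stop with more than 5 N for a third of a second (x of tray in the frame of riser above -0.075 m and contact force between tray and stop_unit above 5 N), for 0.3 s.
At the end, for the whole second after the job is handed in: The tray lies flat and still on the worktop under the riser, straight to within 0.06 rad (about 3 degrees), its back still touching the sprung stop after having been pressed home (over 5 N for a third of a second); the teaspoon is in the tray (contact force between tray and stop_unit above 0.3 N and x of tray in the frame of riser above -0.075 m and angle between the x axis of tray and the x axis of riser, either way round below 0.06 rad and angle between tray's own z axis and vertical below 0.03 rad and height (world z) of tray below 0.004 m and linear speed of tray below 0.01 m/s and x of teaspoon in the frame of tray between -0.065 and 0.065 m and y of teaspoon in the frame of tray between -0.085 and 0.085 m).
It fails at once if the tray pressed against any part of the riser, stop included, with more than 20 N (contact force between tray and riser above 20 N).
It fails at once if the tray catches the underside or edge of the board (more than 3 N) (contact force between tray and riser_board above 3 N).
It fails at once if the mug moved more than 15 mm (distance of mug from where it was at the start of the episode above 0.015 m).
It fails at once if the egg timer moved more than 15 mm (distance of egg_timer from where it was at the start of the episode above 0.015 m).
It fails at once if the pepper mill moved more than 15 mm (distance of pepper_mill from where it was at the start of the episode above 0.015 m).
It also fails if it takes over 43 s, if anything falls off the work surface, if the arm or the gripper's body presses on something with over 40 N, if the wrist force passes 120 N, or if a joint passes its speed limit or range.

## Working session

There is one attempt and no reset: what is moved stays moved. The work goes in short steps, Python scripts to look and compute and a tool call to move; the robot and the scene stay as the last step left them, time stands still between calls to the robot, and variables do not carry over. Pictures are saved under pics/ and viewed, at most 10 in all, crops included, and the job is handed in when it is done.

Besides the shell and the picture viewer there is one more tool, called as a command line: name --pt "numbers of a row" for each row, then --argument value for the rest. servo_tool: Moves the arm, as the interface text tells. Its arguments: {"type":"object","properties":{"moves":{"type":"array","items":{"type":"array","items":{"type":"number"}}},"claw":{"type":"number"},"force":{"type":"number"}},"required":["moves"]}

```bash
mkdir -p pics; cat > h.py <<'E'
import numpy as np, cv2
from workcell import *
from scipy.spatial.transform import Rotation as R
def cam(name):
    o=get_obs(); im=camera(name); return im,o
def pose(name,o=None):
    c=get_calibration(name)
    if 'rvec' in c:
        Rm=cv2.Rodrigues(np.array(c['rvec'],float))[0]; t=np.array(c['tvec'],float).ravel()
        return c,Rm.T,-Rm.T@t
    T=np.array(c['tool_from_camera']); W=np.eye(4)
    W[:3,:3]=R.from_euler('xyz',o['tcp_rot'],degrees=True).as_matrix(); W[:3,3]=o['ee_pos']
    M=W@T; return c,M[:3,:3],M[:3,3]
def rays(name,px,o=None):
    c,Rw,C=pose(name,o); px=np.atleast_2d(np.array(px,float))
    d=np.c_[(px[:,0]-c['cx'])/c['fx'],(px[:,1]-c['cy'])/c['fy']]; u=d.copy()
    for _ in range(20): u=d/(1+c['k1']*(u**2).sum(1,keepdims=True))
    return C,np.c_[u,np.ones(len(u))]@Rw.T
def onplane(name,px,z,o=None):
    C,v=rays(name,px,o); return C+v*((z-C[2])/v[:,2])[:,None]
def tri(a,b):
    A=np.zeros((3,3));y=np.zeros(3)
    for C,v in (a,b):
        v=v[0]/np.linalg.norm(v[0]);P=np.eye(3)-np.outer(v,v);A+=P;y+=P@C
    p=np.linalg.solve(A,y)
    return p
def save(n,im): cv2.imwrite('pics/'+n,im[:,:,::-1])
E
python3 - <<'E'
from h import *
for n in('scene','top'):
    im,o=cam(n); save(n+'0.png',im); np.save(n+'0.npy',im)
    print(n,pose(n)[2],get_calibration(n))
print(o)
E
```

```text
scene [ 0.0738044  -0.64778946  0.68091927] {'fx': 437.1459851939594, 'fy': 437.1459851939594, 'cx': 320.4607885917378, 'cy': 206.07909620389827, 'k1': -0.0917027061219154, 'rvec': array([ 2.10364184, -0.67367261,  0.32529694]), 'tvec': array([-0.42107943,  0.27688001,  0.79671758])}
top [0.43933442 0.08314499 1.20720163] {'fx': 465.2058424729763, 'fy': 465.2058424729763, 'cx': 320.2866041675375, 'cy': 199.11410327195284, 'k1': 0.012597442136366063, 'rvec': array([ 2.1878713 , -2.13661204,  0.12863722]), 'tvec': array([0.06840495, 0.57857147, 1.14797187])}
{'time': 0.05, 'q': array([7.08181697e+01, 5.00882299e+00, 1.00364130e+01, 9.51009967e+01,
       1.68719922e-03, 9.00011028e+01]), 'qd': array([-0.04571079,  0.00379264,  0.12250456, -0.04956639, -0.00634438,
        0.03454077]), 'joint_efforts': array([ 1.84827906e-03, -5.22078145e+01,  4.66124904e+01,  1.63139304e-02,
       -2.27996344e-05, -5.57504592e-06]), 'ee_pos': array([0.18062807, 0.51924882, 0.23062248]), 'tcp_rot': array([-1.79926593e+02, -1.68578497e-03,  1.60817065e+02]), 'wrist_force': array([-0.09307434, -0.54591494,  0.5082641 ]), 'torque': array([ 0.05001275, -0.04512342, -0.01994411]), 'grasp_force': 0.0, 'opening': 0.0850349625453169}
```

```bash
sleep 1
```

```text
(no output)
```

View pics/scene0.png

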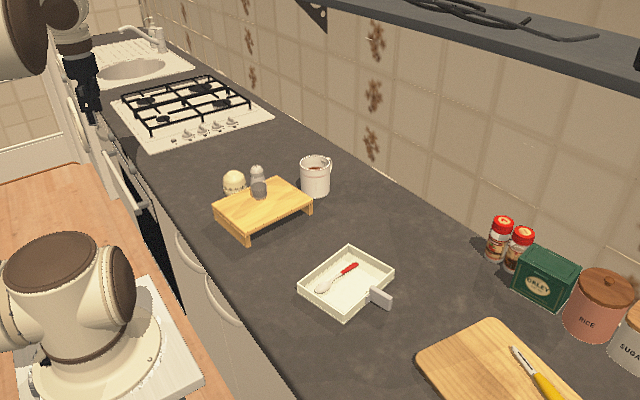

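View pics/top0.png

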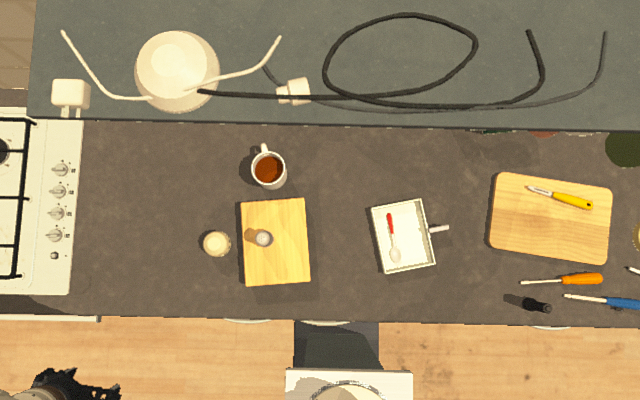

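The top view shows the tray at about (403,236), its tab at (440,229), and the riser board spanning (241-310, 199-286). The mug is at (268,170), the mill at (263,239) and the timer at (217,243). In the scene view the tab is at about (380,298) and the board at about (262,208).

```bash
cat > meas.py <<'E'
from h import *
def quad(mask):
    mask=cv2.morphologyEx(mask,cv2.MORPH_CLOSE,np.ones((5,5)))
    cs=cv2.findContours(mask,cv2.RETR_EXTERNAL,cv2.CHAIN_APPROX_NONE)[0]
    c=max(cs,key=cv2.contourArea); return c
def lines4(c):
    # fit lines to the four sides of the min-area rect, intersect
    c=c.reshape(-1,2).astype(float); h=cv2.convexHull(c.astype(np.float32))
    e=0.01
    while True:
        q=cv2.approxPolyDP(h,e*cv2.arcLength(h,True),True).reshape(-1,2)
        if len(q)<=4: break
        e+=0.005
    L=[]
    for i in range(4):
        a,b=q[i],q[(i+1)%4]; d=(b-a)/np.linalg.norm(b-a); n=np.array([-d[1],d[0]])
        s=(c-a)@d; t=abs((c-a)@n); l=np.linalg.norm(b-a)
        p=c[(s>.12*l)&(s<.88*l)&(t<2.5)]
        vx,vy,x,y=cv2.fitLine(p.astype(np.float32),cv2.DIST_HUBER,0,.01,.01).ravel()
        L.append(np.array([vy,-vx,vy*x-vx*y]))
    out=[]
    for i in range(4):
        A=np.array([L[i-1][:2],L[i][:2]]); out.append(np.linalg.solve(A,[L[i-1][2],L[i][2]]))
    return np.array(out)
def roi(m,x0,y0,x1,y1):
    z=np.zeros_like(m); z[y0:y1,x0:x1]=m[y0:y1,x0:x1]; return z
E
python3 - <<'E'
from meas import *
top=np.load('top0.npy'); sc=np.load('scene0.npy')
def rep(nm,P):
    print(nm,P.round(4).tolist(),'c',P.mean(0).round(4),'sides',np.linalg.norm(P-np.roll(P,-1,0),axis=1).round(4), 'ang',[round(float(np.degrees(np.arctan2(*(P[(i+1)%4]-P[i])[1::-1]))),2) for i in range(4)])
H=cv2.cvtColor(top,cv2.COLOR_RGB2HSV)
bm=roi(cv2.inRange(H,(12,60,120),(35,255,255)),225,190,325,300)
q=lines4(quad(bm)); print(q.round(1)); rep('board',onplane('top',q,.05))
tm=roi(cv2.inRange(H,(0,0,120),(180,70,255)),360,190,460,285)
tmo=cv2.morphologyEx(tm,cv2.MORPH_OPEN,np.ones((3,3)))
full=cv2.morphologyEx(tm,cv2.MORPH_CLOSE,np.ones((5,5)))
body=cv2.morphologyEx(full,cv2.MORPH_OPEN,np.ones((13,13)))
q=lines4(quad(body)); print(q.round(1)); rep('tray',onplane('top',q,.028))
fin=cv2.subtract(full,cv2.dilate(body,np.ones((3,3)))); fin=roi(fin,430,215,460,245)
ys,xs=np.nonzero(fin); print('fin',xs.min(),xs.max(),ys.min(),ys.max(),xs.mean(),ys.mean(),onplane('top',[[xs.mean(),ys.mean()]],.042))
a=cv2.resize(top[185:300,355:460],None,fx=5,fy=5,interpolation=cv2.INTER_CUBIC)
b=cv2.resize(sc[230:335,285:405],None,fx=5,fy=5,interpolation=cv2.INTER_CUBIC)
save('crop_s.png',b)
E
```

```text
[[303.8 191.7]
 [310.5 278.9]
 [224.5 301.1]
 [227.3 190. ]]
board [[0.5926, 0.1238, 0.05], [0.3772, 0.1016, 0.05], [0.319, 0.3097, 0.05], [0.5923, 0.3156, 0.05]] c [0.4703 0.2127 0.05  ] sides [0.2165 0.2161 0.2734 0.1918] ang [-174.11, 105.62, 1.24, -89.93]
[[413.2 202. ]
 [427.4 264.9]
 [383.  274.3]
 [393.8 202. ]]
tray [[0.5757, -0.1551, 0.028], [0.4176, -0.1906, 0.028], [0.3917, -0.0793, 0.028], [0.5745, -0.1056, 0.028]] c [ 0.4899 -0.1326  0.028 ] sides [0.1621 0.1143 0.1847 0.0495] ang [-167.33, 103.09, -8.18, -88.63]
fin 430 455 217 244 438.0964912280702 229.30701754385964 [[ 0.506792   -0.21447341  0.042     ]]
```

```bash
sleep 1
python3 - <<'E'
from meas import *
top=np.load('top0.npy')
H=cv2.cvtColor(top,cv2.COLOR_RGB2HSV)
for n,(x,y) in dict(bg=(340,240),bg2=(300,300),board=(285,225),board2=(255,270),rim=(376,240),floor=(410,215),tab=(442,229),fw=(432,240)).items(): print(n,top[y,x],H[y,x])
def rep(nm,P):
    print(nm,P.round(4).tolist(),'c',P.mean(0).round(4),'sides',np.linalg.norm(P-np.roll(P,-1,0),axis=1).round(4), 'ang',[round(float(np.degrees(np.arctan2(*(P[(i+1)%4]-P[i])[1::-1]))),2) for i in range(4)])
bm=roi(cv2.inRange(H,(10,70,150),(40,255,255)),230,190,325,300)
q=lines4(quad(bm)); print(q.round(1)); rep('board',onplane('top',q,.05))
g=top.min(2); print(np.bincount((g[190:285,360:460]//16).ravel()))
tm=roi(((g>125)*255).astype(np.uint8),360,190,460,285)
save('masks.png',np.repeat(cv2.resize(np.hstack([bm[185:300,225:330],tm[185:300,355:460]]),None,fx=3.7,fy=3.7,interpolation=0)[:,:,None],3,2))
E
```

```text
bg [131 110  89] [ 15  82 131]
bg2 [112  96  75] [ 17  84 112]
board [253 222 110] [ 23 144 253]
board2 [253 219 110] [ 23 144 253]
rim [110  99  79] [ 19  72 110]
floor [254 254 231] [ 30  23 254]
tab [254 240 210] [ 20  44 254]
fw [100  83  68] [ 14  82 100]
[[303.7 197.3]
 [310.1 280.9]
 [245.3 286. ]
 [240.2 202.4]]
board [[0.5784, 0.1239, 0.05], [0.3724, 0.1024, 0.05], [0.3565, 0.2607, 0.05], [0.5617, 0.2822, 0.05]] c [0.4672 0.1923 0.05  ] sides [0.2071 0.1591 0.2064 0.1592] ang [-174.04, 95.72, 5.99, -84.0]
[   0   13   50  329 2009 3436  117   96  210  327  113  169  263  578
 1747   43]
```

View pics/crop_s.png

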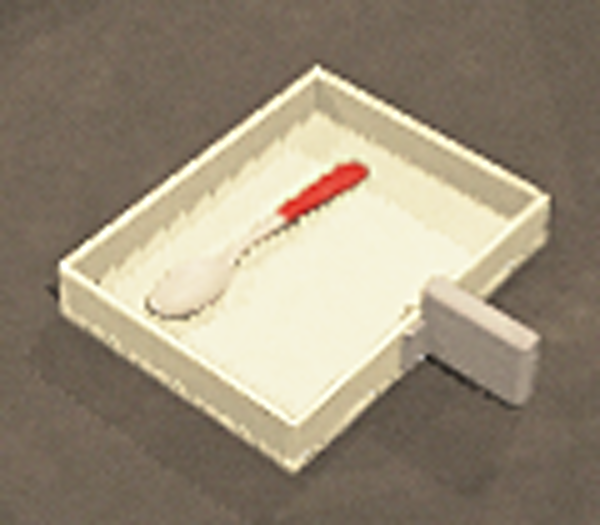

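View pics/masks.png

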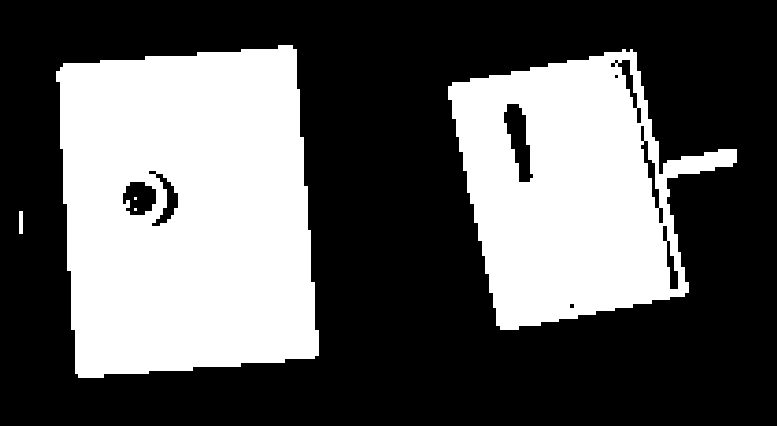

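The board mask is a clean rectangle (206.7 x 159 mm, matching the 208 x 160 given). The tray mask is also clean, with the fin at about (434-455, 225-231). The scene crop shows the tray, spoon and fin. Next I triangulate heights from the two views.

```bash
python3 - <<'E'
from meas import *
top=np.load('top0.npy'); sc=np.load('scene0.npy')
def rep(nm,P):
    print(nm,P.round(4).tolist(),'c',P.mean(0).round(4),'sides',np.linalg.norm(P-np.roll(P,-1,0),axis=1).round(4), 'ang',[round(float(np.degrees(np.arctan2(*(P[(i+1)%4]-P[i])[1::-1]))),2) for i in range(4)])
g=top.min(2); tm=roi(((g>125)*255).astype(np.uint8),360,190,460,285)
full=cv2.morphologyEx(tm,cv2.MORPH_CLOSE,np.ones((5,5)))
body=cv2.morphologyEx(full,cv2.MORPH_OPEN,np.ones((11,11)))
q=lines4(quad(body)); print(q.round(1)); P=onplane('top',q,.028); rep('tray',P)
xs=np.arange(437,454); f=tm.copy()
pts=[]
for x in xs:
    col=np.clip(g[215:245,x].astype(float)-110,0,None); pts.append([x,(col*np.arange(215,245)).sum()/col.sum()])
pts=np.array(pts); ye=[x for x in range(430,465) if tm[218:242,x].any()]
F=onplane('top',pts,.042); d=np.polyfit(F[:,1],F[:,0],1); print('fin ang',np.degrees(np.arctan2(-d[0],-1))-180, 'end px',max(ye),pts[-1],F[0],F[-1])
end=onplane('top',[[max(ye)+.5,np.polyval(np.polyfit(*pts.T,1),max(ye)+.5)]],.042)[0];print('fin end',end)
# scene points (crop/5 + offset): fin top end corners, rim corners
S=lambda u,v:[285+u/5-.4,230+v/5-.4]
fe=S((533)*1.,(342)*1.)
tri_=lambda a,b:tri(rays('scene',[a]),rays('top',[b]))
print('fin end top',tri_(S(530,342),[max(ye)+.5,np.polyval(np.polyfit(*pts.T,1),max(ye)+.5)]))
for nm,s in (('nearR',S(296,424)),('back',S(318,67)),('R',S(549,199)),('L',S(61,263))):
    best=min((tri_(s,k) for k in q),key=lambda p:np.linalg.norm(onplane('scene',[s],.028)[0]-p)); print('rim',nm,best.round(4))
# board in scene
H=cv2.cvtColor(sc,cv2.COLOR_RGB2HSV); bm=roi(cv2.inRange(H,(10,70,150),(40,255,255)),200,165,330,250)
h=cv2.convexHull(quad(bm)).reshape(-1,2); 
B=np.array([[303.7,197.3],[310.1,280.9],[245.3,286],[240.2,202.4]])
c,Rw,C=pose('scene')
for b in B:
    p=onplane('top',[b],.05)[0]
    uv=cv2.projectPoints(p[None],np.array(c['rvec']),np.array(c['tvec']),np.array([[c['fx'],0,c['cx']],[0,c['fy'],c['cy']],[0,0,1]]),np.array([c['k1'],0,0,0.]))[0].ravel()
    k=h[np.argmin(np.linalg.norm(h-uv,axis=1))]; print('board',uv.round(1),k,tri_(k,b).round(4))
E
```

```text
[[420.7 198.2]
 [435.1 263.6]
 [384.7 273.6]
 [370.7 207.8]]
tray [[0.5859, -0.1741, 0.028], [0.4214, -0.2099, 0.028], [0.3934, -0.0836, 0.028], [0.5583, -0.0468, 0.028]] c [ 0.4898 -0.1286  0.028 ] sides [0.1684 0.1294 0.169  0.1303] ang [-167.73, 102.48, 12.58, -77.77]
 ** On entry to DLASCL parameter number  4 had an illegal value
 ** On entry to DLASCL parameter number  4 had an illegal value
 ** On entry to DLASCL parameter number  4 had an illegal value
 ** On entry to DLASCL parameter number  4 had an illegal value
 ** On entry to DLASCL parameter number  5 had an illegal value
 ** On entry to DLASCL parameter number  4 had an illegal value<stdin>:12: RuntimeWarning: invalid value encountered in scalar divide
Traceback (most recent call last):
numpy.linalg.LinAlgError: SVD did not converge in Linear Least Squares
```

```bash
sleep 1
python3 - <<'E'
from meas import *
top=np.load('top0.npy'); sc=np.load('scene0.npy')
g=top.min(2).astype(float); m=g[222:238,437:452]>140
ys,xs=np.nonzero(m); X=xs+437;Y=ys+222; xe=X.max()
l=cv2.fitLine(np.c_[X,Y].astype(np.float32),cv2.DIST_L2,0,.01,.01).ravel(); f=lambda x:[x,l[3]+l[1]/l[0]*(x-l[2])]
F=onplane('top',[f(437),f(xe+.3)],.042); e=F[0]-F[1]; print('end px',f(xe),'fin',F,'ang',np.degrees(np.arctan2(e[1],e[0])),'width px',m.sum(0))
S=lambda u,v:[285+u/5-.4,230+v/5-.4]
tri_=lambda a,b:tri(rays('scene',[a]),rays('top',[b])).round(4)
print('fin end top',tri_(S(530,340),f(xe+.3)))
q=[[420.7,198.2],[435.1,263.6],[384.7,273.6],[370.7,207.8]]
for s,k in ((S(549,199),q[0]),(S(296,424),q[1]),(S(61,263),q[2]),(S(318,67),q[3])): print('rim',tri_(s,k))
H=cv2.cvtColor(sc,cv2.COLOR_RGB2HSV); bm=roi(cv2.inRange(H,(10,70,150),(40,255,255)),200,165,330,250)
h=cv2.convexHull(quad(bm)).reshape(-1,2)
c=get_calibration('scene')
for b in np.array([[303.7,197.3],[310.1,280.9],[245.3,286],[240.2,202.4]]):
    p=onplane('top',[b],.05)[0]
    uv=cv2.projectPoints(p[None],np.array(c['rvec']),np.array(c['tvec']),np.array([[c['fx'],0,c['cx']],[0,c['fy'],c['cy']],[0,0,1]]),np.array([c['k1'],0,0,0.]))[0].ravel()
    k=h[np.argmin(np.linalg.norm(h-uv,axis=1))]; print('board',uv.round(1),k,tri_(k,b))
E
```

```text
end px [np.int64(448), np.float64(226.4018279074271)] fin [[ 0.50744234 -0.21173587  0.042     ]
 [ 0.51486006 -0.24005111  0.042     ]] ang 104.67983692109965 width px [5 4 4 5 5 5 4 4 5 5 5 4 0 0 0]
fin end top [ 0.5146 -0.2401  0.0411]
rim [ 0.5862 -0.1746  0.0257]
rim [ 0.4217 -0.2103  0.0275]
rim [ 0.3944 -0.0842  0.0273]
rim [ 0.559  -0.0473  0.0264]
board [312.9 198. ] [312 198] [0.5774 0.1243 0.0502]
board [244.4 232.1] [243 245] [0.3676 0.1041 0.0124]
board [210.6 202.8] [211 203] [0.3568 0.2605 0.0493]
board [276.  174.1] [277 175] [0.5633 0.2821 0.0463]
```

```bash
sleep 1
```

servo_tool --pt "33 -74 -8 -1.018" --pt "33 -74 -8 -1.018" --pt "33 -74 -8 -1.018" --pt "33 -74 -8 -1.018" --pt "33 -74 -8 -1.018" --pt "33 -74 -8 -1.018" --pt "33 -74 -8 -1.018" --pt "33 -74 -8 -1.018" --pt "33 -74 -8 -1.018" --pt "33 -74 -8 -1.018" --pt "33 -74 -8 -1.018" --pt "33 -74 -8 -1.018" --pt "33 -74 -8 -1.018" --pt "33 -74 -8 -1.018" --pt "33 -74 -8 -1.018" --pt "33 -74 -8 -1.018" --pt "33 -74 -8 -1.018" --pt "33 -74 -8 -1.018" --pt "33 -74 -8 -1.018" --pt "33 -74 -8 -1.018" --claw 0

```text
time: 1.77
ee_pos: [0.5113, -0.2242, 0.1497]
tcp_rot: [-179.9, -0.0, 102.4]
wrist_force: [0.4, 0.2, 0.0]
opening: 0.0852
grasp_force: 0.0
```

```bash
python3 - <<'E'
from h import *
im,o=cam('wrist'); save('w1.png',im); np.save('w1.npy',im); np.save('w1o.npy',o,allow_pickle=True)
print(o['ee_pos'],o['tcp_rot']); print(get_calibration('wrist'))
E
```

```text
[ 0.51128304 -0.22418677  0.14970819] [-1.79938969e+02 -7.35222529e-03  1.02368634e+02]
{'fx': 341.74569742121355, 'fy': 341.74569742121355, 'cx': 317.2961106429487, 'cy': 199.82839174686046, 'k1': -0.061461611312474435, 'tool_from_camera': array([[ 4.12726851e-04, -9.54091873e-01, -2.99513820e-01,
         7.62520323e-02],
       [ 9.99999915e-01,  3.97221454e-04,  1.12652746e-04,
        -5.56243653e-04],
       [ 1.14922453e-05, -2.99513841e-01,  9.54091955e-01,
        -1.42509372e-01],
       [ 0.00000000e+00,  0.00000000e+00,  0.00000000e+00,
         1.00000000e+00]])}
```

View pics/w1.png

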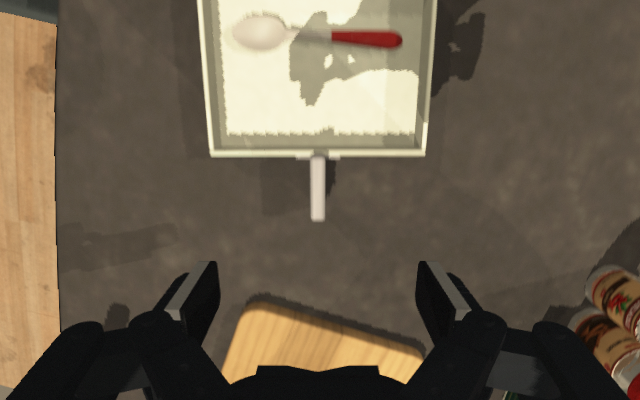

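The wrist view shows the fin pointing straight down the picture, with its top running from (318,157) to (318,220). The front rim's outer corners are at about (210,157) and (425,156).

```bash
python3 - <<'E'
from h import *
im=np.load('w1.npy'); o=np.load('w1o.npy',allow_pickle=True).item()
g=im.min(2); pts=[]
for y in range(166,216):
    x=np.nonzero(g[y,300:336]>150)[0]+300; pts.append([x.mean(),y,len(x)])
p=np.array(pts); print(p[::12]); 
ends=[y for y in range(200,235) if (g[y,310:327]>130).sum()>6]; print('end',max(ends))
l=np.polyfit(p[:,1],p[:,0],1); e=max(ends)+.5
F=onplane('wrist',[[np.polyval(l,166),166],[np.polyval(l,e),e]],.042,o); d=F[0]-F[1]
print(F,np.degrees(np.arctan2(d[1],d[0])))
# front rim bottom edge line
E=[]
for x in list(range(225,295,5))+list(range(345,415,5)):
    c=g[140:175,x].astype(float); y=np.argmin(np.diff(cv2.GaussianBlur(c[:,None],(1,3),0).ravel())[8:])+148+.5; E.append([x,y])
E=np.array(E); W=onplane('wrist',E,.028,o); k=cv2.fitLine(W[:,:2].astype(np.float32),cv2.DIST_HUBER,0,.01,.01).ravel()
print(E[::6]); print('rim dir',np.degrees(np.arctan2(k[1],k[0])),'mid',k[2:])
yaw=np.radians(102.4);u=np.array([np.cos(yaw),np.sin(yaw)]);print('grip from end',F[1][:2]+.02*u,' from rim',((k[2:]-F[1][:2])@u))
E
```

```text
[[317.  166.   13. ]
 [317.5 178.   12. ]
 [317.5 190.   12. ]
 [317.5 202.   12. ]
 [317.  214.   11. ]]
end 219
[[ 0.50547702 -0.20076685  0.042     ]
 [ 0.51456366 -0.24230477  0.042     ]] 102.33936443548329
[[225.  156.5]
 [255.  156.5]
 [285.  156.5]
 [365.  155.5]
 [395.  155.5]]
rim dir 12.818492 mid [ 0.50449693 -0.19575478]
grip from end [ 0.51026895 -0.22277133]  from rim 0.047625765990806715
```

```bash
sleep 1
```

servo_tool --pt "0 0 -3 0" --pt "0 0 -6 0" --pt "0 0 -9 0" --pt "0 0 -11 0" --pt "0 0 -12.5 0" --pt "0 0 -13.4 0" --pt "0 0 -13.9 0" --pt "0 0 -13.9 0" --pt "0 0 -13.9 0" --claw 0

```text
time: 2.57
ee_pos: [0.5111, -0.2206, 0.013]
tcp_rot: [180.0, 0.0, 102.5]
wrist_force: [0.5, -0.1, 1.0]
opening: 0.0853
grasp_force: 0.0
```

servo_tool --pt "-0.05 0 0 0" --pt "-0.05 0 0 0" --pt "-0.05 0 0 0" --pt "-0.05 0 0 0" --pt "-0.05 0 0 0" --pt "-0.05 0 0 0" --pt "-0.05 0 0 0" --pt "-0.05 0 0 0" --pt "-0.05 0 0 0" --pt "-0.05 0 0 0" --claw 1 --force 40

```text
time: 3.4
ee_pos: [0.5103, -0.2206, 0.0125]
tcp_rot: [180.0, 0.0, 102.5]
wrist_force: [-1.9, -0.5, 4.2]
opening: 0.0117
grasp_force: 40.5
```

servo_tool --pt "0 0.2 0.03 0" --pt "-0.05 0.6 0.03 -0.004" --pt "-0.12 1.2 0.03 -0.01" --pt "-0.2 2 0.03 -0.016" --pt "-0.3 2.9 0.03 -0.023" --pt "-0.4 3.8 0.03 -0.03" --pt "-0.5 4.8 0.03 -0.037" --pt "-0.6 5.8 0.03 -0.045" --pt "-0.7 6.8 0.03 -0.052" --pt "-0.8 7.8 0.03 -0.06" --pt "-0.9 8.8 0.03 -0.068" --pt "-1 9.8 0.03 -0.075" --pt "-1.1 10.8 0.03 -0.083" --pt "-1.2 11.7 0.03 -0.09" --pt "-1.3 12.6 0.03 -0.097" --pt "-1.4 13.4 0.03 -0.103" --pt "-1.5 14.1 0.03 -0.109" --pt "-1.55 14.6 0.03 -0.113" --pt "-1.6 14.9 0.03 -0.115" --pt "-1.6 14.9 0.03 -0.115"

```text
time: 5.07
ee_pos: [0.494, -0.0705, 0.0125]
tcp_rot: [-180.0, -0.1, 95.9]
wrist_force: [-0.5, 4.2, 0.4]
opening: 0.0112
grasp_force: 40.1
```

```bash
python3 - <<'E'
from h import *
im,o=cam('top'); np.save('t2.npy',im)
im2,o=cam('wrist'); np.save('w2.npy',im2); np.save('w2o.npy',o,allow_pickle=True)
im3,_=cam('scene'); np.save('s2.npy',im3)
print(o['ee_pos'],o['tcp_rot'],o['wrist_force'])
a=im[160:320,200:460]; b=cv2.resize(im2,(480,300))
c=np.zeros((600,800,3),np.uint8); c[:320,:520]=cv2.resize(a,(520,320)); c[320:600,:448]=cv2.resize(im2,(448,280)); c[320:600,448:]=cv2.resize(im3[120:360,150:451],(352,280)); save('mix2.png',c)
E
```

```text
[ 0.49404492 -0.0705667   0.01252185] [-1.7999267e+02 -1.0826334e-01  9.5948820e+01] [-1.0487611   3.69631042  0.84995244]
```

View pics/mix2.png

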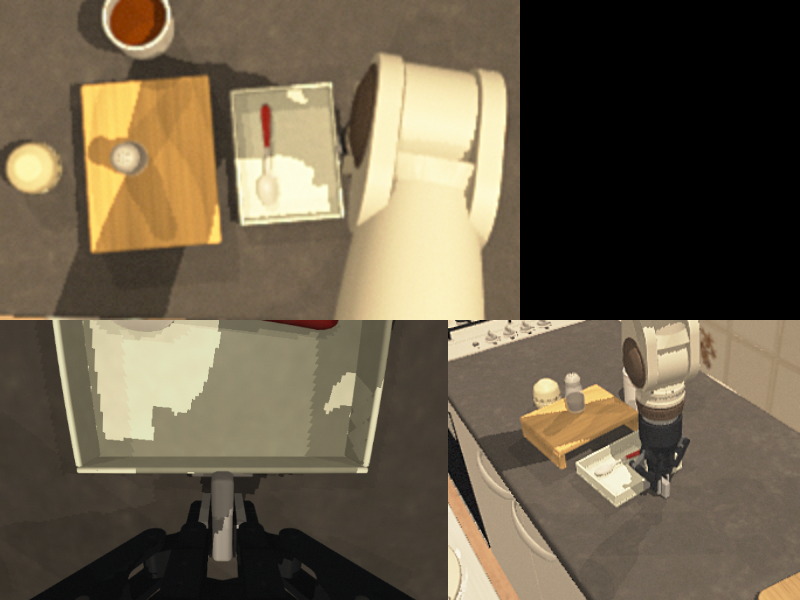

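The tray now lies aligned in front of the riser; in the top view its corners are at about (315,205), (366,201), (372,268) and (320,272). The fin sits between the pads and the spoon is in the tray.

```bash
python3 - <<'E'
from meas import *
im=np.load('t2.npy'); H=cv2.cvtColor(im,cv2.COLOR_RGB2HSV)
u=np.array([np.cos(np.radians(95.9)),np.sin(np.radians(95.9))]);v=np.array([-u[1],u[0]]);C=np.array([.4672,.1923])
for nm,(x,y) in dict(bg=(340,285),bg2=(342,190),rim=(341,203),fl=(350,220),rimb=(345,270)).items(): print(nm,im[y,x],H[y,x])
# cross-board / cross-tray profiles along columns: strongest edges
g=im.max(2).astype(float)
def edge(col,y0,y1,sgn):
    c=cv2.GaussianBlur(g[:,col-1:col+2].mean(1)[:,None],(1,3),.7).ravel()[y0:y1]; d=np.diff(c)*sgn; i=np.argmax(d)
    if 0<i<len(d)-1:
        a,b,e=d[i-1:i+2]; i=i+.5*(a-e)/(a-2*b+e)
    return y0+i+.5
def fit(cols,y0,y1,sgn,z):
    P=onplane('top',[[c,edge(c,y0,y1,sgn)] for c in cols],z)[:,:2]
    k=cv2.fitLine(P.astype(np.float32),cv2.DIST_HUBER,0,.001,.001).ravel(); r=(P-k[2:])@np.array([-k[1],k[0]])
    a=np.degrees(np.arctan2(k[1],k[0]))%180; 
    print('ang %.2f  lateral mid %.4f along %.4f res %.4f'%(a,(k[2:]-C)@v,(k[2:]-C)@u,np.abs(r).mean()))
    return k
print('board sides');fit(range(248,298,3),192,208,1,.05);fit(range(255,305,3),275,292,-1,.05)
print('tray sides');fit(range(322,360,3),195,212,1,.028);fit(range(326,366,3),262,280,-1,.028)
q=np.array([[315.5,205.5],[366.5,201.5],[372,268.5],[320.5,272]])
P=onplane('top',q,.028)[:,:2]; print([[round(float((p-C)@u),4),round(float((p-C)@v),4)] for p in P])
o=get_obs(); print('tcp riser',(o['ee_pos'][:2]-C)@u,(o['ee_pos'][:2]-C)@v)
E
```

```text
bg [114  99  84] [ 15  67 114]
bg2 [123 103  81] [ 16  87 123]
rim [165 150 116] [ 21  76 165]
fl [204 189 145] [ 22  74 204]
rimb [250 244 200] [ 26  51 250]
board sides
ang 95.93  lateral mid -0.1041 along -0.0061 res 0.0003
ang 96.07  lateral mid 0.1035 along -0.0004 res 0.0002
tray sides
ang 95.73  lateral mid -0.0857 along -0.1704 res 0.0003
ang 95.81  lateral mid 0.0859 along -0.1705 res 0.0003
[[-0.1075, -0.083], [-0.238, -0.0829], [-0.2363, 0.0866], [-0.1069, 0.085]]
tcp riser -0.2646250451914766 0.00026242579882120726
```

```bash
sleep 1
```

servo_tool --pt "0 0.1 0 0.002" --pt "-0.03 0.3 0 0.004" --pt "-0.07 0.7 0 0.004" --pt "-0.13 1.2 0 0.004" --pt "-0.18 1.7 0 0.004" --pt "-0.24 2.3 0 0.004" --pt "-0.3 2.9 0 0.004" --pt "-0.37 3.5 0 0.004" --pt "-0.43 4.1 0 0.004" --pt "-0.49 4.7 0 0.004" --pt "-0.56 5.3 0 0.004" --pt "-0.62 5.9 0 0.004" --pt "-0.68 6.5 0 0.004" --pt "-0.74 7.1 0 0.004" --pt "-0.8 7.6 0 0.004" --pt "-0.85 8.1 0 0.004" --pt "-0.89 8.5 0 0.004" --pt "-0.92 8.75 0 0.004" --pt "-0.94 8.9 0 0.004" --pt "-0.94 8.95 0 0.004"

```text
time: 6.88
ee_pos: [0.4848, 0.0182, 0.0125]
tcp_rot: [-180.0, 0.0, 96.1]
wrist_force: [0.1, -3.2, -1.7]
opening: 0.0116
grasp_force: 39.6
```

servo_tool --pt "-0.01 0.1 0 0" --pt "-0.02 0.25 0 0" --pt "-0.04 0.4 0 0" --pt "-0.06 0.55 0 0" --pt "-0.07 0.7 0 0" --pt "-0.09 0.85 0 0" --pt "-0.1 0.95 0 0" --pt "-0.11 1.05 0 0" --pt "-0.12 1.15 0 0" --pt "-0.13 1.2 0 0" --pt "-0.13 1.2 0 0"

```text
time: 7.8
ee_pos: [0.4835, 0.0301, 0.0126]
tcp_rot: [180.0, -0.0, 96.1]
wrist_force: [0.1, -1.4, -3.0]
opening: 0.0113
grasp_force: 39.6
```

servo_tool --pt "-0.01 0.05 0 0" --pt "-0.01 0.1 0 0" --pt "-0.02 0.15 0 0" --pt "-0.02 0.2 0 0" --pt "-0.02 0.2 0 0"

```text
time: 8.22
ee_pos: [0.4833, 0.032, 0.0126]
tcp_rot: [-180.0, -0.0, 96.1]
wrist_force: [0.2, -1.3, -2.9]
opening: 0.0111
grasp_force: 39.6
```

servo_tool --pt "-0.01 0.05 -0.02 0" --pt "-0.01 0.1 -0.03 0" --pt "-0.02 0.15 -0.03 0" --pt "-0.02 0.2 -0.03 0" --pt "-0.02 0.2 -0.03 0"

```text
time: 8.63
ee_pos: [0.4833, 0.0339, 0.0125]
tcp_rot: [180.0, 0.0, 96.1]
wrist_force: [0.4, -3.9, 1.5]
opening: 0.0113
grasp_force: 40.0
```

```bash
sleep 0
```

servo_tool --pt "-0.01 0.05 0 0" --pt "-0.01 0.1 0 0" --pt "-0.02 0.15 0 0" --pt "-0.02 0.2 0 0" --pt "-0.02 0.2 0 0"

```text
time: 9.05
ee_pos: [0.4831, 0.0359, 0.0125]
tcp_rot: [180.0, 0.0, 96.1]
wrist_force: [0.8, -3.5, 2.0]
opening: 0.0112
grasp_force: 40.3
```

servo_tool --pt "-0.01 0.05 0 0" --pt "-0.01 0.1 0 0" --pt "-0.02 0.15 0 0" --pt "-0.02 0.2 0 0" --pt "-0.02 0.2 0 0"

```text
time: 9.47
ee_pos: [0.4829, 0.0379, 0.0125]
tcp_rot: [180.0, 0.0, 96.1]
wrist_force: [0.6, -4.9, 3.0]
opening: 0.0115
grasp_force: 40.3
```

servo_tool --pt "-0.01 0.05 0.01 0" --pt "-0.01 0.1 0.01 0" --pt "-0.02 0.15 0.01 0" --pt "-0.02 0.2 0.01 0" --pt "-0.02 0.2 0.01 0"

```text
time: 9.88
ee_pos: [0.4826, 0.04, 0.0125]
tcp_rot: [180.0, 0.0, 96.1]
wrist_force: [0.9, -5.5, 1.8]
opening: 0.0114
grasp_force: 40.3
```

servo_tool --pt "-0.01 0.05 0 0" --pt "-0.01 0.1 0 0" --pt "-0.02 0.15 0 0" --pt "-0.02 0.2 0 0" --pt "-0.02 0.2 0 0"

```text
time: 10.3
ee_pos: [0.4824, 0.042, 0.0125]
tcp_rot: [180.0, 0.0, 96.1]
wrist_force: [0.6, -5.1, 3.4]
opening: 0.0117
grasp_force: 40.3
```

servo_tool --pt "-0.01 0.05 0.01 0" --pt "-0.01 0.1 0.01 0" --pt "-0.02 0.15 0.01 0" --pt "-0.02 0.2 0.01 0" --pt "-0.02 0.2 0.01 0"

```text
time: 10.72
ee_pos: [0.4821, 0.0439, 0.0125]
tcp_rot: [180.0, 0.0, 96.1]
wrist_force: [0.5, -5.5, 1.8]
opening: 0.0113
grasp_force: 40.3
```

servo_tool --pt "-0.01 0.05 0.01 0" --pt "-0.01 0.1 0.01 0" --pt "-0.02 0.15 0.01 0" --pt "-0.02 0.2 0.01 0" --pt "-0.02 0.2 0.01 0"

```text
time: 11.13
ee_pos: [0.4819, 0.0459, 0.0125]
tcp_rot: [-180.0, 0.0, 96.1]
wrist_force: [0.9, -4.9, 0.5]
opening: 0.0112
grasp_force: 40.2
```

servo_tool --pt "-0.01 0.05 0 0" --pt "-0.01 0.1 0 0" --pt "-0.02 0.15 0 0" --pt "-0.02 0.2 0 0" --pt "-0.02 0.2 0 0"

```text
time: 11.55
ee_pos: [0.4817, 0.0479, 0.0125]
tcp_rot: [-180.0, 0.0, 96.1]
wrist_force: [-0.2, -6.1, 1.1]
opening: 0.0116
grasp_force: 40.2
```

servo_tool --pt "-0.01 0.05 0 0" --pt "-0.01 0.1 0 0" --pt "-0.02 0.15 0 0" --pt "-0.02 0.2 0 0" --pt "-0.02 0.2 0 0"

```text
time: 11.97
ee_pos: [0.4814, 0.0498, 0.0125]
tcp_rot: [-180.0, 0.0, 96.1]
wrist_force: [-0.0, -5.2, 2.2]
opening: 0.0116
grasp_force: 40.2
```

servo_tool --pt "-0.01 0.05 0.01 0" --pt "-0.01 0.1 0.01 0" --pt "-0.02 0.15 0.01 0" --pt "-0.02 0.2 0.01 0" --pt "-0.02 0.2 0.01 0"

```text
time: 12.38
ee_pos: [0.4812, 0.0511, 0.0125]
tcp_rot: [-180.0, 0.1, 96.1]
wrist_force: [1.2, -11.3, 1.5]
opening: 0.0112
grasp_force: 40.1
```

servo_tool --pt "0 0.03 0 0" --pt "0 0.06 0 0" --pt "0 0.06 0 0"

```text
time: 12.63
ee_pos: [0.4812, 0.0513, 0.0125]
tcp_rot: [-180.0, 0.2, 96.1]
wrist_force: [0.1, -12.7, 0.7]
opening: 0.0114
grasp_force: 40.1
```

servo_tool --pt "0 0.03 0 0" --pt "0 0.05 0 0" --pt "0 0.05 0 0" --pt "0 0.05 0 0"

```text
time: 12.97
ee_pos: [0.4812, 0.0516, 0.0125]
tcp_rot: [-180.0, 0.2, 96.1]
wrist_force: [1.2, -15.0, 1.8]
opening: 0.0114
grasp_force: 40.2
```

servo_tool --pt "0 0 0 0" --pt "0 0 0 0" --pt "0 0 0 0" --pt "0 0 0 0" --pt "0 0 0 0" --pt "0 0 0 0" --pt "0 0 0 0" --pt "0 0 0 0" --pt "0 0 0 0" --pt "0 0 0 0" --pt "0 0 0 0" --pt "0 0 0 0" --pt "0 0 0 0" --pt "0 0 0 0" --pt "0 0 0 0"

```text
time: 14.22
ee_pos: [0.4813, 0.0516, 0.0125]
tcp_rot: [-180.0, 0.2, 96.1]
wrist_force: [1.9, -14.1, 1.3]
opening: 0.0115
grasp_force: 40.2
```

servo_tool --pt "0 -0.03 0 0" --pt "0 -0.06 0 0" --pt "0 -0.09 0 0" --pt "0 -0.09 0 0"

```text
time: 14.55
ee_pos: [0.4812, 0.0516, 0.0125]
tcp_rot: [-180.0, 0.1, 96.1]
wrist_force: [1.0, -9.2, 1.4]
opening: 0.0115
grasp_force: 40.1
```

servo_tool --pt "0 -0.03 0 0" --pt "0 -0.06 0 0" --pt "0 -0.08 0 0" --pt "0 -0.08 0 0"

```text
time: 14.88
ee_pos: [0.4812, 0.0512, 0.0125]
tcp_rot: [-180.0, 0.0, 96.1]
wrist_force: [0.1, -6.6, -0.3]
opening: 0.0114
grasp_force: 40.0
```

servo_tool --pt "0 0 0 0" --pt "0 0 0 0" --pt "0 0 0 0" --pt "0 0 0 0" --pt "0 0 0 0" --pt "0 0 0 0" --pt "0 0 0 0" --pt "0 0 0 0" --pt "0 0 0 0" --pt "0 0 0 0" --claw 0.5

```text
time: 15.72
ee_pos: [0.4813, 0.0513, 0.0127]
tcp_rot: [-180.0, -0.0, 96.1]
wrist_force: [0.5, 0.0, -0.6]
opening: 0.0424
grasp_force: 0.0
```

Released cleanly. Next I lift straight up, then back away from the riser.

servo_tool --pt "0 0 0.5 0" --pt "0 0 1.5 0" --pt "0 0 3 0" --pt "0 0 5 0" --pt "0 0 7.5 0" --pt "0 0 10 0" --pt "0 -2 12 0" --pt "0 -4 13 0" --pt "0 -6 13 0" --pt "0 -8 13 0" --pt "0 -10 13 0" --pt "0 -11 13 0" --pt "0 -11 13 0" --pt "0 -11 13 0"

```text
time: 16.88
ee_pos: [0.4814, -0.0587, 0.1432]
tcp_rot: [180.0, -0.0, 96.1]
wrist_force: [-0.6, 0.3, -0.1]
opening: 0.0427
grasp_force: 0.0
```

```bash
python3 - <<'E'
from h import *
im,o=cam('top'); np.save('t3.npy',im)
im2,o=cam('wrist'); im3,_=cam('scene')
c=np.zeros((600,800,3),np.uint8); c[:320,:520]=cv2.resize(im[160:320,200:460],(520,320)); c[320:600,:448]=cv2.resize(im2,(448,280)); c[320:600,448:]=cv2.resize(im3[120:360,150:451],(352,280)); save('mix3.png',c); print(o['ee_pos'],o['time'])
E
```

```text
[ 0.48133654 -0.05820705  0.14297794] 16.9333
```

View pics/mix3.png

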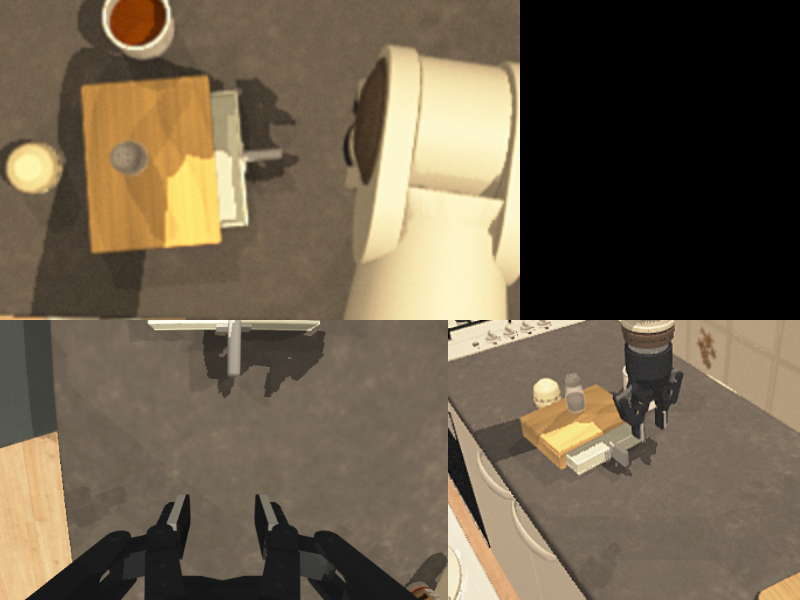

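The tray sits straight under the riser with its fin in front, ending at about (340,237) in the full top picture. The mug, mill and timer look undisturbed, so I'm handing in.

```bash
python3 - <<'E'
from h import *
print(job_done())
E
```

```text
the job is handed in; nothing more can be done
None
```

The tray is under the riser, straight, and I have handed the job in; no verdict came back. I pressed it against the stop with an estimated 10 N for over a second, then let it go; in the last pictures the mug, egg timer and pepper mill look unmoved. The spoon was last seen in the tray before it went under the board.

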